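Close the white electronics enclosure

ROBOT

A 6-joint arm with a two-finger parallel gripper is mounted at the origin on the work surface. World frame = base frame: x ahead of the robot, y to its left, z up, the work surface at z = 0. Lengths are in mm, angles in rad, forces in N, time in s.
With the tool pointing down it reaches from about 275 to 1000 mm from the base axis. Payload 8.4 kg.
Tool frame: the origin (TCP) lies on the centre line of the jaws, within the pads' length; the fingertips stand r.tip_reach ahead of it and the grasp point (between the pads) lies 11 mm behind it (r.tip_reach is the distance from the TCP to the fingertips, in mm); z points along the fingers, y is the line along which they close (so a half turn about z gives the same grasp; the last joint's range is limited). The gripper opens to 85 mm and grips with 20 to 120 N. Pads are 22 mm wide; open, the fingers measure 114 mm over their backs; the gripper's body (76 mm by 85 mm) begins 54 mm behind the grasp point. The pads swing forward as they close: fully open they stand 13 mm farther back than shut.
Start: joints at [-1.244, 0.353, 1.633, -0, 1.155, -0.002], TCP at [201.816, -591.522, 239.281] pointing down, gripper open.
Joint ranges: [-2.63, 2.63], [-0.92, 2.1], [0.06, 2.66], [-1.3, 4.44], [0, 2.69], [-3.02, 3.02]. Speed limits (rad/s): [2.22, 2.22, 2.79, 3.14, 3.14, 3.14].

INTERFACE

Orientations are given as [roll, pitch, yaw] about the fixed x, y, z axes, in that order (R = Rz(yaw) Ry(pitch) Rx(roll)).
In Python, from rig import r gives the robot as it stands.
- The arm moves only by the tool carry_out, never from a script. Its argument "targets" is a list of rows, each an object with "dp": the shift along the tool's x, y, z in mm, a list of three; "yaw": the turn about the tool's z in degrees. A call has 1 to 12 rows; each row is the pose to reach, as a shift and turn from the pose commanded when the call began, along the tool's axes at that moment; what a row does not reach only later rows make up. A row lasts 1/8 s, in which the tool goes at most 62.5 mm and 10.7 degrees, less where a joint would pass 70% of its speed; a pose out of reach is approached as far as the arm can. A call with a gripper value outside its range is refused whole. "fingers" is the opening, from -1 (shut) to 1 (fully open), so that 0 is half open, set as the call begins (left out, the last holds). The fingers move at their own pace and stop on an object; "grip_force" is the grip in N (left out, the last holds). Time passes only in rows, so rows that repeat a pose let the fingers close. It gives the time, the measured TCP pose, the force, the opening and the grip force at its end, in the units of the state.
- r.sense(): the state, without advancing time (a new reading comes with each control period).
- r.grab_frame(name): name is "scene" or "side" or "wrist"; returns the picture (480x640x3 uint8, red, green, blue); there is no depth.
- r.get_calibration(name): a dict with "fx", "fy", "cx", "cy" (pixels), "rvec" (rotation vector, rad) and "tvec" (3), from world to camera coordinates, as OpenCV has them. Camera axes: x right, y down, z forward; pixel columns grow to the right and rows downward; lengths in mm; the calibration is good to about 2 mm. A picture is of the moment at which its call begins: read the wrist's pose just before it. get_calibration takes no time and is no camera call; for the wrist camera it gives the pose at the moment of the call.
- r.sign_off(): hands the job in; it is judged then, once.
The state is a dict: "clock": time; "qpos": joint angles; "qvel": joint speeds; "joint_efforts": joint torques, N m; "eef_pos": TCP position; "tcp_rot": TCP orientation; "contact_force": force on the tool from outside, world axes, zero at the start; "wrist_torque": the same for the moment, N m; "opening": opening from 0.0 (shut) to 1.0 (fully open); "grasp_force": force on a finger pad.
Only numpy, scipy, OpenCV 4.12 (cv2) and the standard library are available. Lean on these libraries where they do the work, as an engineer would, in place of code of your own. Each camera call takes 0.05 s, during which the arm holds its last target. There are 200 camera calls.

TASK

Two electronics enclosures stand open on the bench, each lid propped up by a folding stay locked straight. Break the stay of the white enclosure by pushing its red knuckle pin down past its locked position, then lower the white lid gently until it is fully shut. Leave the dark grey enclosure's stay locked and its lid up.

Things in the scene. Friction and masses are not known exactly. Their poses are not given: they have to be found in the camera images.
- white_case: Fixed white open-topped enclosure, red board inside: 170 (x) x 150 (y) x 100 mm (z). Origin: centre of its underside, on the bench. Its x points to the hinged rear, away from the robot within 15 degrees; y to the side with the stay. Lid hinge: along y at x +85, z +100 mm. Stay's fixed lower pivot: x -40, z +88. A dark grey twin with a blue board stands beside it.
- white_knuckle (a point): Middle of the red pin (20 mm thick, 46 long, along the case's y) where the stay's two 66 mm bars meet. Starts at x -2, y +125, z +142 mm in the case frame, 50 mm outside the wall. Pushed lightly from above it swings down and to +x about the lower pivot; dead centre comes after 5 mm, and 15 to 25 mm down is well broken. It then folds on down as the lid shuts.
- white_lid (a joint): Closing angle of the white lid, rad: 0 = up, locked by the stay; 1.134 (65 degrees) = fully shut. Plate 170 x 150 x 6 mm, hinged at its underside; it leans over the box to -x, outer face up and to +x, free edge at x +13, z +254 mm in the case frame. Hinge friction keeps it where it is left: push it (2 to 8 N) all the way; shut, its outer face is level at z 106.
- grey_knuckle (a point): Middle of the dark grey enclosure's red knuckle pin, at the same place on that twin enclosure; its stay is to be left locked.

How it is judged:
By the outcome, as a careful person would: the job done as asked, in the order asked, and still so for the second after the job is handed in, with the robot touching nothing.
It also fails if it takes over 50 s, if anything falls off the work surface, if the arm or the gripper's body presses on something with over 40 N, if the wrist force passes 120 N, or if a joint passes its speed limit or range.

## Working session

There is one attempt and no reset: what is moved stays moved. The work goes in short steps, Python scripts to look and compute and a tool call to move; the robot and the scene stay as the last step left them, time stands still between calls to the robot, and variables do not carry over. Pictures are saved under pics/ and viewed, at most 10 in all, crops included, and the job is handed in when it is done.

Besides the shell and the picture viewer there is one more tool, called in YAML: its name, and indented under it one key for each argument. carry_out: Moves the arm, as the interface text tells. Its arguments: {"type":"object","properties":{"targets":{"type":"array","items":{"type":"object","properties":{"dp":{"type":"array","items":{"type":"number"}},"yaw":{"type":"number"}}}},"fingers":{"type":"number"},"grip_force":{"type":"number"}},"required":["targets"]}

```bash
mkdir -p pics; ls; python3 - <<'E'
from rig import r
import cv2
s=r.sense();print(s['clock'],s['eef_pos'],s['tcp_rot'],r.tip_reach,s['contact_force'])
for n in ('scene','side'):
    cv2.imwrite(f'pics/{n}0.png',r.grab_frame(n)[:,:,::-1]); print(r.get_calibration(n))
E
```

```text
pics
0.0 [ 201.63261611 -591.08381915  238.56254352] [-3.14022636e+00  1.64262288e-08  3.28774293e-01] 8.0 [-0.5697813   0.46156135  0.18793085]
{'fx': 517.5556920129994, 'fy': 517.5556920129994, 'cx': 318.01714291281854, 'cy': 239.8390172586617, 'rvec': array([ 2.13219878,  0.8791878 , -0.40315208]), 'tvec': array([-433.00407874, -185.41194092, 1257.08705833])}
{'fx': 454.55172372137986, 'fy': 454.55172372137986, 'cx': 321.92061557157956, 'cy': 231.9340979399525, 'rvec': array([ 1.99895799, -0.63866834,  0.39819176]), 'tvec': array([-440.28316261,  269.10360634,  450.6588197 ])}
```

View pics/scene0.png

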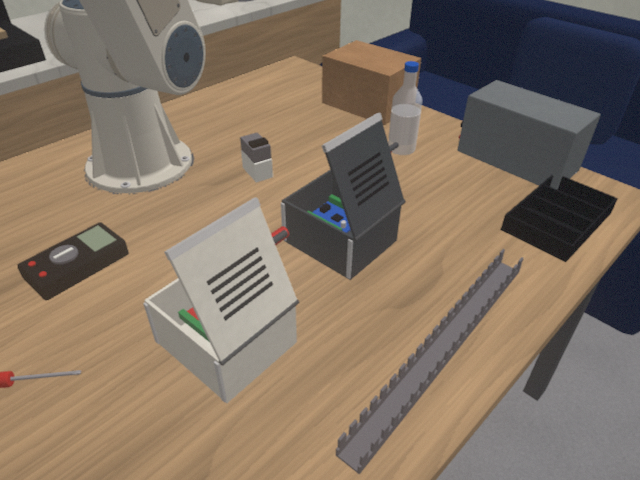

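View pics/side0.png

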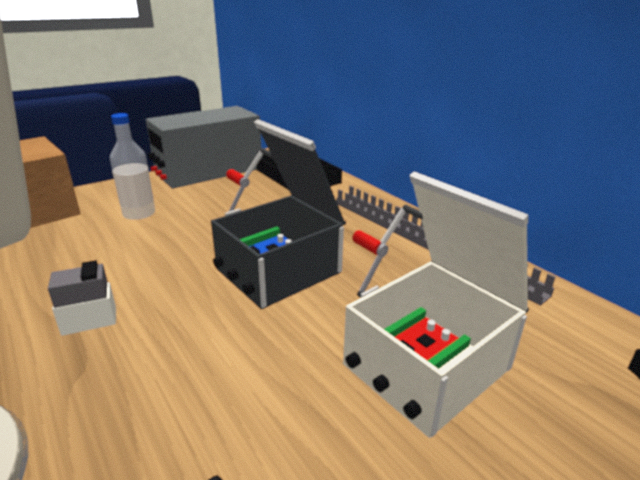

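The scene view shows both cases with their lids up. In the side view the white rim corners are at about (347,309), (443,374), (525,317) and (432,265), and its red pin runs (355,238) to (385,248). The grey rim corners are at (213,222), (263,262), (342,222) and (290,198).

```bash
cat > h.py <<'E'
import numpy as np, cv2
from rig import r
def cam(n):
    c=r.get_calibration(n);R=cv2.Rodrigues(c['rvec'])[0];K=np.array([[c['fx'],0,c['cx']],[0,c['fy'],c['cy']],[0,0,1]])
    return K,R,np.array(c['tvec'])
def plane(n,uv,z):
    K,R,t=cam(n);o=-R.T@t;d=R.T@np.linalg.solve(K,[uv[0],uv[1],1]);return o+d*(z-o[2])/d[2]
def proj(n,P):
    K,R,t=cam(n);p=(K@(R@np.atleast_2d(P).T+t[:,None])).T;return p[:,:2]/p[:,2:]
E
python3 - <<'E'
from h import *
np.set_printoptions(precision=1,suppress=True)
for nm,c in (('W',[(347,309),(443,374),(525,317),(432,265)]),('G',[(213,222),(263,262),(342,222),(290,198)])):
    P=np.array([plane('side',u,100) for u in c]); print(nm,P[:,:2].tolist()); print([np.linalg.norm(P[i]-P[(i+1)%4]) for i in range(4)])
    ctr=P.mean(0); x=(P[2]+P[3]-P[0]-P[1])[:2];y=(P[0]+P[3]-P[1]-P[2])[:2]
    print(ctr,np.degrees(np.arctan2(x[1],x[0])),np.degrees(np.arctan2(-y[0],y[1])))
for n in('scene','side'):
    im=cv2.imread(f'pics/{n}0.png');h=cv2.cvtColor(im,cv2.COLOR_BGR2HSV)
    m=(((h[...,0]<6)|(h[...,0]>174))&(h[...,1]>170)&(h[...,2]>90)).astype('uint8')
    k,l,st,ce=cv2.connectedComponentsWithStats(m)
    for i in range(1,k):
        if st[i,4]>25:print(n,st[i],ce[i],plane(n,ce[i],142))
E
```

```text
W [[491.5016194685222, -123.42583701400969], [506.5660562237165, -266.08586966375714], [662.8374771010269, -261.8555513813244], [657.355591712579, -114.83537357790908]]
[np.float64(143.45320550750426), np.float64(156.32866843859506), np.float64(147.12234279252058), np.float64(166.07629623513205)]
[ 579.6 -191.6  100. ] 2.2792030327538173 4.057057929949707
G [[451.34247905990276, 189.51411729166028], [458.88985401456625, 31.825091736998843], [632.4996562105631, 66.07075751437861], [611.7274789991886, 198.96668063462977]]
[np.float64(157.86953996602685), np.float64(176.9551611088785), np.float64(134.5095153811969), np.float64(160.663309935024)]
[538.6 121.6 100. ] 7.453957215354054 5.566299444717252
scene [  0 372  13  14 120] [  5.9 377.3] [ 540.2 -464.9  142. ]
side [151 166  15  13  74] [158. 172.] [420.9 358.6 142. ]
side [227 169  16  15 140] [233.8 175.2] [531.1 265.2 142. ]
side [353 231  27  23 334] [365.9 240.7] [574.1 -60.  142. ]
side [396 318  61  41 974] [424.4 338.6] [ 491.9 -246.5  142. ]
```

```bash
python3 - <<'E'
import cv2
im=cv2.imread('pics/side0.png')[225:435,335:535]; a=cv2.resize(im,None,fx=2.8,fy=2.8,interpolation=cv2.INTER_CUBIC)
cv2.imwrite('pics/c1.png',a)
im=cv2.imread('pics/scene0.png')[195:395,140:310]; cv2.imwrite('pics/c2.png',cv2.resize(im,None,fx=3,fy=3,interpolation=cv2.INTER_CUBIC))
E
```

```text
(no output)
```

View pics/c1.png

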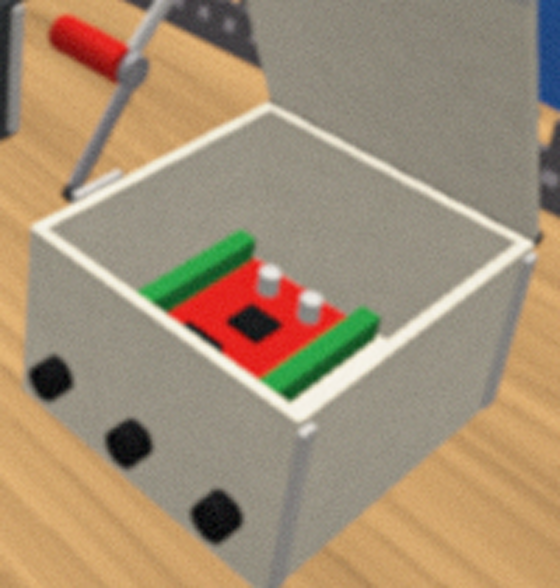

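View pics/c2.png

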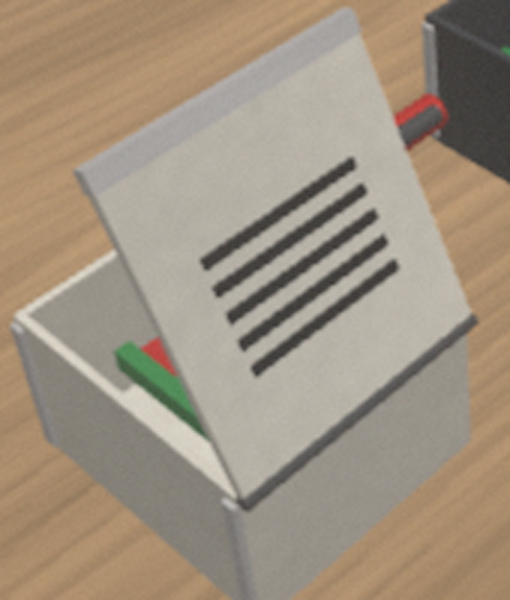

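Crop 1 gives the white rim corners: front-left (33,228), front-right (300,422), rear-right (533,242). The pin runs (62,35) to (125,62). Crop 2 gives the lid's free edge from (78,172) to (348,8) and the hinge line from (243,505) to (475,318). I'll fit the pose (x, y, yaw) to these points.

```bash
python3 - <<'E'
from h import *
from scipy.optimize import least_squares
np.set_printoptions(precision=1,suppress=True)
s=lambda u,v:(u/2.8+335,v/2.8+225); c=lambda u,v:(u/3+140,v/3+195)
obs=[('side',(-85,75,100),s(33,228)),('side',(-85,-75,100),s(300,422)),('side',(85,-75,100),s(533,242)),
('side',(-2,148,142),s(62,36)),('side',(-2,102,142),s(122,62)),
('scene',(16,-75,257),c(82,172)),('scene',(16,75,257),c(350,8)),('scene',(85,-75,100),c(237,505)),('scene',(-85,-75,100),c(15,327)),('scene',(85,75,100),c(475,325))]
def W(p,q):
    C,S=np.cos(p[2]),np.sin(p[2]);return np.array([p[0]+C*q[0]-S*q[1],p[1]+S*q[0]+C*q[1],q[2]])
f=lambda p:np.concatenate([proj(n,W(p,q))[0]-u for n,q,u in obs])
o=least_squares(f,[579,-191,.05],x_scale=[1,1,.01],loss='soft_l1',f_scale=2);p=o.x
print(p,np.degrees(p[2]));print(f(p).reshape(-1,2))
for q in [(-2,125,142),(13,0,254),(85,0,100),(-2,148,142),(-2,102,142)]:print(q,W(p,q))
E
```

```text
[ 586.7 -186.1    0.1] 3.7672844971051527
[[ 0.3 -1.7]
 [ 1.3 -1.6]
 [ 1.2 -1.1]
 [-0.6 -3.5]
 [ 1.1  0.1]
 [-1.3 -0.3]
 [-0.5 -0.2]
 [ 0.4 -0.8]
 [-0.4 -3.1]
 [-2.5 -3. ]]
(-2, 125, 142) [576.5 -61.5 142. ]
(13, 0, 254) [ 599.7 -185.2  254. ]
(85, 0, 100) [ 671.5 -180.5  100. ]
(-2, 148, 142) [575.  -38.5 142. ]
(-2, 102, 142) [578.  -84.4 142. ]
```

```bash
cat >> h.py <<'E'
P0=np.array([586.7,-186.1]);YW=np.radians(3.77)
def W(q):
    C,S=np.cos(YW),np.sin(YW);return np.array([P0[0]+C*q[0]-S*q[1],P0[1]+S*q[0]+C*q[1],q[2]])
def incase(p):
    C,S=np.cos(YW),np.sin(YW);d=np.array(p[:2])-P0;return np.array([C*d[0]+S*d[1],-S*d[0]+C*d[1],p[2]])
def todp(w):
    s=r.sense();R=cv2.Rodrigues(np.zeros(3))[0]
    from scipy.spatial.transform import Rotation as Q
    R=Q.from_euler('xyz',s['tcp_rot']).as_matrix();return R.T@(np.array(w)-s['eef_pos'])
E
python3 -c "
from h import *
print(W((2,139,330)),todp(W((2,139,330))),r.sense()['qpos'])"
```

```text
[579.55622139 -47.2692886  330.        ] [ 533.25507386 -392.81501377  -90.90756334] [-1.24438557e+00  3.53588110e-01  1.63405872e+00 -3.64115146e-05
  1.15516079e+00 -2.39565833e-03]
```

carry_out:
  targets:
    - {"dp":[0,0,-45],"yaw":0}
    - {"dp":[10,-10,-91],"yaw":-5}
    - {"dp":[55,-40,-91],"yaw":-12}
    - {"dp":[100,-75,-91],"yaw":-20}
    - {"dp":[148,-110,-91],"yaw":-28}
    - {"dp":[196,-145,-91],"yaw":-36}
    - {"dp":[244,-180,-91],"yaw":-44}
    - {"dp":[292,-215,-91],"yaw":-51}
    - {"dp":[340,-250,-91],"yaw":-58}
    - {"dp":[388,-286,-91],"yaw":-64}
    - {"dp":[436,-321,-91],"yaw":-70}
    - {"dp":[484,-356,-91],"yaw":-75}
  fingers: -1

```text
clock: 1.6
eef_pos: [545.7, -96.5, 330.1]
tcp_rot: [-3.141, 0.0, 1.641]
contact_force: [0.9, -1.3, -0.2]
opening: 0.003
grasp_force: 0.0
```

```bash
python3 -c "
from h import *
s=r.sense();print(s['clock'],s['tcp_rot'],incase(s['eef_pos']),todp(W((2,139,190))),s['contact_force'],s['opening'])"
```

```text
1.6 [-3.14139919e+00  1.28053327e-04  1.64105356e+00] [-35.06716041  92.12635803 330.13568027] [ 46.72586383  37.30287891 140.12248375] [ 0.94839127 -1.30818781 -0.2290749 ] 0.0034296332032860695
```

carry_out:
  targets:
    - {"dp":[24,19,0],"yaw":0}
    - {"dp":[47,37,0],"yaw":0}
    - {"dp":[47,37,40],"yaw":0}
    - {"dp":[47,37,80],"yaw":0}
    - {"dp":[47,37,120],"yaw":0}
    - {"dp":[47,37,140],"yaw":0}
    - {"dp":[47,37,140],"yaw":0}

```text
clock: 2.48
eef_pos: [577.4, -48.8, 188.5]
tcp_rot: [-3.138, -0.001, 1.638]
contact_force: [0.4, 0.2, 1.5]
opening: 0.002
grasp_force: 0.0
```

```bash
python3 -c "
from h import *
s=r.sense();print(s['clock'],incase(s['eef_pos']),s['contact_force'])
a=r.grab_frame('side')[130:340,220:500,::-1];cv2.imwrite('pics/s1.png',cv2.resize(a,None,fx=2.8,fy=2.8))
"
```

```text
2.475 [ -0.26377717 137.61583448 188.50256121] [0.37341335 0.1540088  1.46619149]
```

View pics/s1.png

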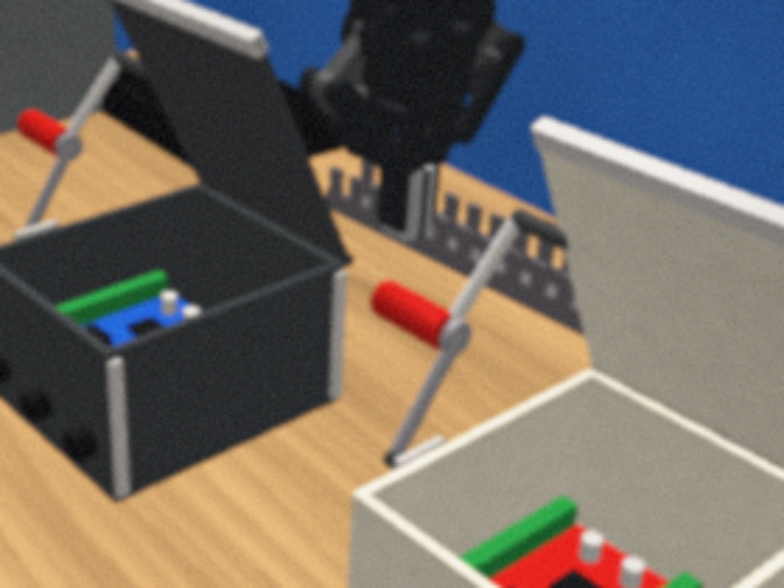

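Tip is at crop (402,235), directly above the outer half of the white pin (395,297), and the bars are at the pin's inner end. I'll push down along the knuckle's arc.

carry_out:
  targets:
    - {"dp":[3,0,12],"yaw":0}
    - {"dp":[3,0,22],"yaw":0}
    - {"dp":[3,0,27],"yaw":0}
    - {"dp":[3,2,30],"yaw":0}
    - {"dp":[3,5,33],"yaw":0}
    - {"dp":[3,8,36],"yaw":0}
    - {"dp":[3,11,39],"yaw":0}

```text
clock: 3.4
eef_pos: [590.9, -45.2, 151.9]
tcp_rot: [3.139, 0.0, 1.638]
contact_force: [3.2, 0.8, 5.0]
opening: 0.002
grasp_force: 2.9
```

carry_out:
  targets:
    - {"dp":[0,2,3],"yaw":0}
    - {"dp":[0,4,6],"yaw":0}
    - {"dp":[0,6,9],"yaw":0}
    - {"dp":[0,8,12],"yaw":0}
    - {"dp":[0,9,14],"yaw":0}
    - {"dp":[0,9,14],"yaw":0}

```text
clock: 4.15
eef_pos: [601.9, -44.5, 138.9]
tcp_rot: [3.135, 0.0, 1.638]
contact_force: [8.6, 1.2, 7.0]
opening: 0.001
grasp_force: 4.6
```

```bash
python3 -c "
from h import *
s=r.sense();print(s['clock'],incase(s['eef_pos']),s['contact_force'])
a=r.grab_frame('side')[130:340,220:500,::-1];cv2.imwrite('pics/s2.png',cv2.resize(a,None,fx=2.8,fy=2.8))
"
```

```text
4.15 [ 24.45922126 140.3188075  138.86466935] [8.64860716 1.22978835 7.02237226]
```

View pics/s2.png

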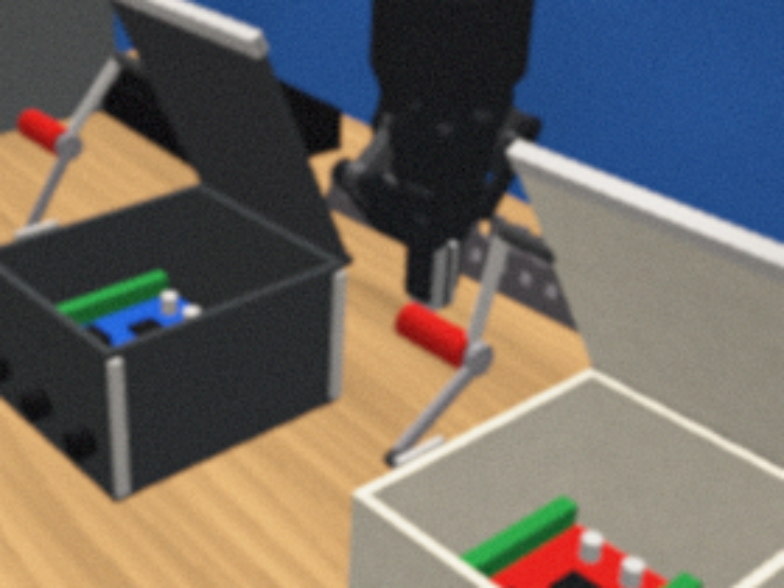

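The stay is clearly bent now: the white knuckle is about 21 mm down and the lid has lowered slightly. The grey one is unchanged. I'll back off upward and go behind the lid.

carry_out:
  targets:
    - {"dp":[3,0,-20],"yaw":0}
    - {"dp":[3,0,-65],"yaw":0}
    - {"dp":[3,0,-115],"yaw":0}
    - {"dp":[3,0,-165],"yaw":0}
    - {"dp":[0,20,-180],"yaw":0}
    - {"dp":[-40,45,-180],"yaw":0}
    - {"dp":[-80,55,-180],"yaw":0}
    - {"dp":[-120,55,-180],"yaw":0}
    - {"dp":[-145,55,-180],"yaw":0}
    - {"dp":[-145,55,-150],"yaw":0}
    - {"dp":[-145,55,-115],"yaw":0}
    - {"dp":[-145,55,-98],"yaw":0}

```text
clock: 5.7
eef_pos: [661.9, -185.2, 233.0]
tcp_rot: [-3.138, -0.001, 1.638]
contact_force: [0.1, 0.2, 0.5]
opening: -0.002
grasp_force: 0.0
```

```bash
python3 -c "
from h import *
s=r.sense();c=incase(s['eef_pos']);print(s['clock'],c,s['contact_force'],np.degrees(s['tcp_rot'][2]))
S=140
for a in range(0,70,5):
    t=np.radians(115+a);x=85+S*np.cos(t)+6*np.sin(t);z=100+S*np.sin(t)-6*np.cos(t)
    print(a,'dy %.0f dz %.0f'%(x+14.5-c[0],c[2]-(z+8)))
"
```

```text
5.7 [ 75.06362139  -4.04187476 233.00290894] [0.11912652 0.22454526 0.5470012 ] 93.8332760809072
0 dy -29 dz -4
5 dy -40 dz 1
10 dy -51 dz 7
15 dy -61 dz 14
20 dy -70 dz 22
25 dy -79 dz 30
30 dy -87 dz 40
35 dy -94 dz 50
40 dy -100 dz 60
45 dy -105 dz 71
50 dy -109 dz 83
55 dy -112 dz 95
60 dy -115 dz 107
65 dy -116 dz 119
```

carry_out:
  targets:
    - {"dp":[0,-12,-2],"yaw":0}
    - {"dp":[0,-24,-1],"yaw":0}
    - {"dp":[0,-34,0],"yaw":0}
    - {"dp":[0,-40,1],"yaw":0}
    - {"dp":[0,-46,4],"yaw":0}
    - {"dp":[0,-51,7],"yaw":0}
    - {"dp":[0,-56,10],"yaw":0}
    - {"dp":[0,-61,14],"yaw":0}
    - {"dp":[0,-66,18],"yaw":0}
    - {"dp":[0,-70,22],"yaw":0}

```text
clock: 6.95
eef_pos: [592.9, -190.3, 213.0]
tcp_rot: [-3.142, 0.0, 1.638]
contact_force: [0.4, 0.3, 3.4]
opening: 0.001
grasp_force: 1.3
```

carry_out:
  targets:
    - {"dp":[0,-5,4],"yaw":0}
    - {"dp":[0,-9,8],"yaw":0}
    - {"dp":[0,-13,13],"yaw":0}
    - {"dp":[0,-17,18],"yaw":0}
    - {"dp":[0,-21,23],"yaw":0}
    - {"dp":[0,-24,28],"yaw":0}
    - {"dp":[0,-27,33],"yaw":0}
    - {"dp":[0,-30,38],"yaw":0}

```text
clock: 7.95
eef_pos: [563.0, -192.3, 174.9]
tcp_rot: [-3.141, -0.0, 1.638]
contact_force: [-0.7, 0.5, 3.0]
opening: -0.002
grasp_force: 1.0
```

```bash
python3 -c "
from h import *
s=r.sense();print(s['clock'],incase(s['eef_pos']),s['contact_force'])
a=r.grab_frame('side')[100:400,200:580,::-1];cv2.imwrite('pics/s3.png',cv2.resize(a,None,fx=2,fy=2))
"
```

```text
7.95 [-24.06496422  -4.6115568  174.87435742] [-0.6533801   0.54193642  2.95695063]
```

View pics/s3.png

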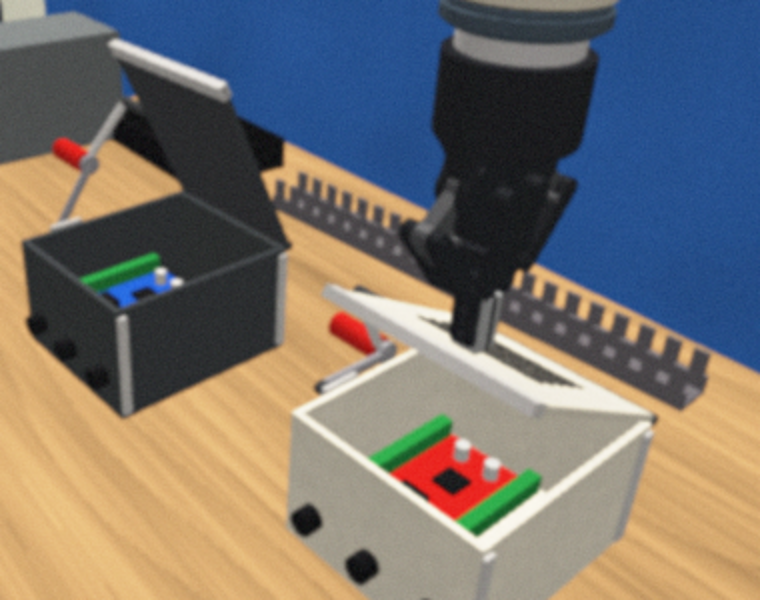

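The lid is about half down with the finger on its outer face, and the stay is folding properly. I'll continue.

carry_out:
  targets:
    - {"dp":[0,-3,5],"yaw":0}
    - {"dp":[0,-5,11],"yaw":0}
    - {"dp":[0,-7,17],"yaw":0}
    - {"dp":[0,-9,23],"yaw":0}
    - {"dp":[0,-11,29],"yaw":0}
    - {"dp":[0,-12,35],"yaw":0}
    - {"dp":[0,-13,41],"yaw":0}
    - {"dp":[0,-14,46],"yaw":0}
    - {"dp":[0,-15,51],"yaw":0}
    - {"dp":[0,-15,55],"yaw":0}
    - {"dp":[0,-15,58],"yaw":0}

```text
clock: 9.38
eef_pos: [548.2, -193.3, 117.0]
tcp_rot: [-3.141, -0.0, 1.638]
contact_force: [-1.0, 0.0, 1.7]
opening: -0.001
grasp_force: 0.6
```

carry_out:
  targets:
    - {"dp":[0,0,1],"yaw":0}
    - {"dp":[0,0,2],"yaw":0}
    - {"dp":[0,0,3],"yaw":0}
    - {"dp":[0,0,4],"yaw":0}
    - {"dp":[0,0,4],"yaw":0}

```text
clock: 10.0
eef_pos: [548.4, -193.3, 114.0]
tcp_rot: [3.141, 0.0, 1.638]
contact_force: [-2.8, 0.9, 7.9]
opening: -0.003
grasp_force: 4.2
```

carry_out:
  targets:
    - {"dp":[0,0,1],"yaw":0}
    - {"dp":[0,0,2],"yaw":0}
    - {"dp":[0,0,2],"yaw":0}

```text
clock: 10.38
eef_pos: [548.5, -193.3, 113.8]
tcp_rot: [3.141, 0.0, 1.638]
contact_force: [-9.6, 2.4, 27.9]
opening: -0.003
grasp_force: 13.8
```

Force rose to 28 N with almost no motion, so the lid is seated. Now retreat and check.

carry_out:
  targets:
    - {"dp":[0,0,-3],"yaw":0}
    - {"dp":[0,0,-20],"yaw":0}
    - {"dp":[0,0,-60],"yaw":0}
    - {"dp":[0,0,-110],"yaw":0}
    - {"dp":[0,0,-160],"yaw":0}
    - {"dp":[0,0,-200],"yaw":0}
    - {"dp":[0,0,-200],"yaw":0}

```text
clock: 11.25
eef_pos: [550.0, -193.9, 315.8]
tcp_rot: [3.135, 0.003, 1.638]
contact_force: [0.3, -0.6, 0.3]
opening: -0.001
grasp_force: 0.0
```

```bash
python3 -c "
from h import *
s=r.sense();print(s['clock'],s['eef_pos'],s['contact_force'])
a=r.grab_frame('side')[100:440,200:580,::-1];cv2.imwrite('pics/s4.png',cv2.resize(a,None,fx=1.7,fy=1.7))
"
```

```text
11.25 [ 550.03665155 -193.86775688  315.83370855] [ 0.29951245 -0.63805138  0.30940419]
```

View pics/s4.png

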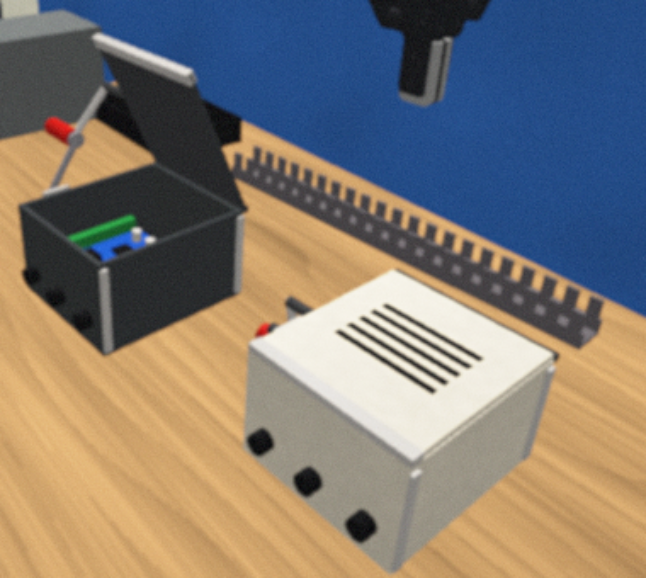

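The white lid is shut flush (front edge from (250,345) to (417,460)), the grey stay and lid are unchanged, and the gripper is clear.

```bash
python3 -c "
from rig import r
print(r.sign_off())"
```

```text
the job is handed in; nothing more can be done
None
```

I broke the white enclosure's stay and lowered its lid until it was fully shut, left the grey enclosure's stay locked with its lid up, and handed the job in at about 11 s with the gripper clear.

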